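# Fetch the vise jaw from under its keyed collars

## Robot

A 6-joint arm with a two-finger parallel gripper is mounted at the origin on the work surface. World frame = base frame: x ahead of the robot, y to its left, z up, the work surface at z = 0. Lengths are in m, angles in rad, forces in N, time in s.
With the tool pointing down it reaches from about 0.4 to 0.825 m from the base axis. Payload 7 kg.
Tool frame: the origin (TCP) lies at the very end of the fingers, on their centre line; the grasp point (between the pads) lies 19 mm behind it; z points along the fingers, x is the direction in which the jaws open and shut, and the axes are right-handed (so a half turn about z gives the same grasp; the last joint's range is limited). The gripper opens to 88 mm and grips with 3 to 60 N. Pads are 19 mm wide; open, the fingers measure 130 mm over their backs; the gripper's body (78 mm by 193 mm) begins 47 mm behind the grasp point.
Start: joints at [-0.901, 0.359, 0.012, 0, -1.224, -0.288], TCP at [0.251, -0.626, 0.227] pointing down, gripper open.
Joint ranges: [-3.07, 3.07], [-1.43, 2.12], [-1.02, 1.25], [-3.03, 1.67], [-3.05, -0], [-3.03, 3.03]. Speed limits (rad/s): [2.39, 2.39, 3.01, 3.14, 3.14, 3.14].

## Interface

Orientations are given as [roll, pitch, yaw] about the fixed x, y, z axes, in that order (R = Rz(yaw) Ry(pitch) Rx(roll)).
In Python, from station import telemetry, grab_frame, arm, regions_of, pinpoint gives the robot as it stands. The module is installed in compiled form; this text tells all that it offers.
- The arm moves only by the shell command python3 -m inch 'ROWS' [FORCE]. ROWS is text: rows parted by semicolons, each of 7 numbers parted by spaces: the opening, from 0 (shut) to 1 (fully open), then the shift along the world's x, y, z in cm, then the turn, a rotation vector about the world's x, y, z in degrees. A call has 1 to 12 rows; each row is the pose to reach, as a shift and turn from the pose measured when the call began; what a row does not reach only later rows make up. A row lasts 1/8 s, in which the tool goes at most 62.5 mm and 10.7 degrees, less where a joint would pass 70% of its speed; a pose out of reach is approached as far as the arm can. A call with a gripper value outside its range is refused whole. The fingers move at their own pace and stop on an object; FORCE is the grip in N (left out, the last holds). Time passes only in rows, so rows that repeat a pose let the fingers close. It gives the time, the measured TCP pose, the force and the opening at its end, in the units of the state.
- telemetry.get_state(): the state, without advancing time (a new reading comes with each control period).
- grab_frame(name): name is "side" or "top"; returns a dict with "pixels" (420x560x3 uint8, red, green, blue), "fx", "fy", "cx", "cy" (pixels), "dist_coeffs" ([k1, k2, p1, p2, k3] as OpenCV has them; the pictures are not rectified), "R" (3x3) and "t" (3): a world point X has camera coordinates R X + t. Camera axes: x right, y down, z forward; pixel columns grow to the right and rows downward; lengths in m; the calibration is good to about 2 mm. A picture is of the moment at which its call begins. There is no depth.
- arm.job_done(): hands the job in, once; it reports no verdict.
Trained networks look in the newest picture that a camera, given by its name, has taken for a name from the list of things; names that differ only in an ending like _2 or _b are one class to them, and where a whole thing is asked for, a point or a joint stands for the part that bears it (a point fixed in the world has none). Each returns a list of dicts, best first, with "p" (0 to 1); they miss things now and then, are a little off and sometimes report something else, mostly with a low value. They report only what shows in the picture. A call takes as long as a camera call. They do not tell look-alikes from the thing itself.
- regions_of(camera, name): "pixels" (420x560 bool, what is visible of it) and "bbox" ([left, top, right, bottom] in pixels, round what is visible of it).
- pinpoint(camera, name): "location" ([column, row] in pixels: a listed point, or the origin of a listed thing).
The state is a dict: "t": time; "q": joint angles; "qd": joint speeds; "joint_efforts": joint torques, N m; "eef_pos": TCP position; "ee_rot": TCP orientation; "force": force on the tool from outside, world axes, zero at the start; "moment": the same for the moment, N m; "width": finger opening in m.
Only numpy, scipy, OpenCV 4.12 (cv2) and the standard library are available. Lean on these libraries where they do the work, as an engineer would, in place of code of your own. Each camera call takes 0.05 s, during which the arm holds its last target. There are 200 camera calls.

## Task

The wooden vise jaw is stored on two studs under two steel collars. Take both collars off and park them flat on the cork mat, then lay the jaw centred in the grey vise bed, and only then put each collar back on the same stud it came from, turned so that its flat meets the stud's flat and it drops fully home on the block. Leave the mallet and the gouge where they lie.

Things in the scene. Friction and masses are not known exactly. Their poses are not given: they have to be found in the camera images.
- square_collar: Steel collar, 50 x 50 mm square outside, 22 mm high, 220 g. Origin: bore axis, at its underside. Through D-bore: radius 12 mm with a flat 7 mm from the axis on the collar's own +x side; a dark bar on the top face marks that side. At the start it rests on the jaw, round the thin spindle of one of the two studs, turned anyhow.
- round_collar: Steel collar, round, 50 mm outside diameter, 22 mm high, 200 g. Origin, D-bore (radius 12 mm, flat 7 mm from the axis on its own +x side) and dark mark as on the square collar. At the start it rests on the jaw round the other stud's spindle, turned anyhow.
- jaw: Pale beech vise jaw: flat plate 46 mm (own x) by 170 mm (own y) by 16 mm high, 90 g, with two through holes of 26 mm diameter at own y = +55 and -55 mm. Origin: centre of its underside. The same either way round. At the start it lies flat on the block with the studs through its holes and can be lifted straight up once the collars are off.
- block: Fixed dark wooden stud block, 90 mm (own x) by 200 mm (own y) by 20 mm high; origin at the centre of its underside. The studs stand on its top at own y = +55 and -55 mm.
- stud_a: Fixed steel stud at the block's own y = +55 mm; origin on its axis at the block's top. Lowest 14 mm: D-shaped key, radius 10 mm, flat 5 mm from the axis on the stud's own +x side; above it a round 9 mm spindle, top 47 mm above the block. A collar drops over the key only with its +x turned to the stud's +x (within 0.2 rad), else it rests on the key, 14 mm high. Turned anew each start.
- stud_b: Fixed steel stud like stud_a, at the block's own y = -55 mm; its flat (own +x side) is turned independently.
- mat: Fixed cork mat, the parking area, 130 mm (own x) by 210 mm (own y), 4 mm thick; origin at the centre of its underside.
- cradle: Fixed grey vise bed: plate 75 mm (own x) by 215 mm (own y), its floor 15 mm above the bench, with an upright cheek at each end (inner faces at own y = +95 and -95 mm, tops 32 mm above the bench), open along both long sides. Origin at the centre of its underside. The jaw lies on the floor between the cheeks, its length along the bed's y.
- mallet: Bystander: turned wooden carving mallet lying on the bench at the far side, about 235 mm long, 74 mm thick. Not to be disturbed.
- gouge: Bystander: carving gouge with a round wooden handle lying on the bench at the far side, about 245 mm long, 25 mm thick. Not to be disturbed.
Mind the look-alikes: they are no part of the job. Leave any purple look-alike of the round_collar alone.

How it is judged:
On the way, in this order (a step that is already met when the one before it is completed fails the run):
1. both collars rest flat on the cork mat while the jaw is still on its studs (x of square_collar in the frame of mat between -0.065 and 0.065 m and y of square_collar in the frame of mat between -0.105 and 0.105 m and z of square_collar in the frame of mat between 0 and 0.01 m and linear speed of each of square_collar, round_collar below 0.05 m/s and angle between each of square_collar, round_collar's own z axis and vertical below 0.1 rad and x of round_collar in the frame of mat between -0.065 and 0.065 m and y of round_collar in the frame of mat between -0.105 and 0.105 m and z of round_collar in the frame of mat between 0 and 0.01 m and distance of jaw from where it was at the start of the episode below 0.02 m), for 0.2 s.
2. the jaw lies centred in the vise bed while both collars are still on the mat (x of jaw in the frame of cradle between -0.012 and 0.012 m and y of jaw in the frame of cradle between -0.012 and 0.012 m and z of jaw in the frame of cradle between 0.012 and 0.0185 m and angle between the y axis of jaw and the y axis of cradle, either way round below 0.15 rad and angle between jaw's own z axis and vertical below 0.05 rad and linear speed of jaw below 0.03 m/s and x of square_collar in the frame of mat between -0.065 and 0.065 m and y of square_collar in the frame of mat between -0.105 and 0.105 m and z of square_collar in the frame of mat between 0 and 0.01 m and linear speed of each of square_collar, round_collar below 0.05 m/s and angle between each of square_collar, round_collar's own z axis and vertical below 0.1 rad and x of round_collar in the frame of mat between -0.065 and 0.065 m and y of round_collar in the frame of mat between -0.105 and 0.105 m and z of round_collar in the frame of mat between 0 and 0.01 m), for 0.2 s.
At the end, for the whole second after the job is handed in: The jaw lies flat on the vise bed's floor between its cheeks, centred within 12 mm each way and lined up with the bed within 0.15 rad; each collar is back on the stud it came from, flat and fully down over the key (its underside within 4.5 mm of the block's top); all at rest (x of jaw in the frame of cradle between -0.012 and 0.012 m and y of jaw in the frame of cradle between -0.012 and 0.012 m and z of jaw in the frame of cradle between 0.012 and 0.0185 m and angle between the y axis of jaw and the y axis of cradle, either way round below 0.15 rad and angle between jaw's own z axis and vertical below 0.05 rad and linear speed of jaw below 0.03 m/s and distance of each of square_collar, round_collar from where it was at the start of the episode below 0.03 m and z of square_collar in the frame of block between 0.015 and 0.0245 m and angle between each of square_collar, round_collar's own z axis and vertical below 0.08 rad and linear speed of each of square_collar, round_collar below 0.02 m/s and angular speed of each of square_collar, round_collar below 0.2 rad/s and z of round_collar in the frame of block between 0.015 and 0.0245 m); the robot touches nothing.
It fails at once if the mallet was moved more than 30 mm (distance of mallet from where it was at the start of the episode above 0.03 m).
It fails at once if the gouge was moved more than 30 mm (distance of gouge from where it was at the start of the episode above 0.03 m).
It also fails if it takes over 134 s, if anything falls off the work surface, if the arm or the gripper's body presses on something with over 40 N, if the wrist force passes 120 N, or if a joint passes its speed limit or range.

## Working session

There is one attempt and no reset: what is moved stays moved. The work goes in short steps, Python scripts to look and compute and a shell command to move; the robot and the scene stay as the last step left them, time stands still between calls to the robot, and variables do not carry over. Pictures are saved under pics/ and viewed, about 12 in all and at most 16, crops included, and the job is handed in when it is done.

```bash
mkdir -p pics
cat > h.py <<'E'
import numpy as np, cv2
from station import telemetry, grab_frame, arm, regions_of, pinpoint
def ray(f,px):
    K=np.array([[f['fx'],0,f['cx']],[0,f['fy'],f['cy']],[0,0,1.]])
    p=cv2.undistortPoints(np.array([[px]],float),K,np.array(f['dist_coeffs'],float))[0,0]
    R=np.array(f['R']);t=np.array(f['t'])
    return -R.T@t, R.T@np.array([p[0],p[1],1])
def onz(f,px,z):
    c,d=ray(f,px); return c+d*(z-c[2])/d[2]
def proj(f,X):
    K=np.array([[f['fx'],0,f['cx']],[0,f['fy'],f['cy']],[0,0,1.]])
    r,_=cv2.Rodrigues(np.array(f['R'],float))
    return cv2.projectPoints(np.array(X,float).reshape(-1,1,3),r,np.array(f['t'],float),K,np.array(f['dist_coeffs'],float))[0][:,0]
def save(f,name,box=None,s=1):
    im=f['pixels'][:,:,::-1].copy()
    if box: im=im[box[1]:box[3],box[0]:box[2]]
    cv2.imwrite('pics/'+name,cv2.resize(im,None,fx=s,fy=s,interpolation=cv2.INTER_CUBIC))
E
python3 - <<'E'
from h import *
for c in('top','side'):
    f=grab_frame(c); save(f,c+'0.png',None,1.4)
    C=ray(f,[280,210]); print(c,C[0],C[1],f['fx'])
    for n in ['square_collar','round_collar','jaw','block','stud_a','mat','cradle','mallet','gouge']:
        for r in pinpoint(c,n)[:3]: print(n,round(r['p'],2),np.round(r['location'],1),np.round(onz(f,r['location'],0.036 if 'coll' in n else .02 if n in('jaw','stud_a') else 0),3)[:2])
s=telemetry.get_state();print(s)
E
```

```text
top [ 0.52979632 -0.01334832  1.31806975] [ 0.05828774 -0.00577617 -0.99833562] 515.8015819344308
square_collar 0.77 [286.2 240.6] [ 0.529 -0.038]
round_collar 0.74 [247.9 222.7] [0.571 0.058]
round_collar 0.73 [270.5 174.9] [0.692 0.006]
round_collar 0.53 [225.  174.3] [0.69  0.119]
jaw 0.72 [267.4 233.7] [0.545 0.009]
block 0.57 [268.9 233.4] [0.546 0.006]
stud_a 0.61 [245.9 224.2] [0.567 0.064]
stud_a 0.46 [286.2 239.9] [ 0.531 -0.039]
mat 0.76 [385.5 262.2] [ 0.481 -0.296]
cradle 0.81 [152.1 258.3] [0.473 0.302]
cradle 0.58 [351.8 145.2] [ 0.781 -0.202]
cradle 0.23 [287.4 238. ] [ 0.536 -0.042]
mallet 0.67 [356.  147.7] [ 0.774 -0.213]
mallet 0.18 [269.5 231.8] [0.55  0.004]
gouge 0.95 [201.3 148.8] [0.759 0.187]
side [0.33158651 0.57352489 0.72756823] [ 0.29184609 -0.6373078  -0.71344865] 384.6351271983666
square_collar 0.79 [311.3 222. ] [ 0.528 -0.041]
round_collar 0.94 [223.1 256.9] [0.666 0.146]
round_collar 0.7 [244.8 294.1] [0.575 0.209]
round_collar 0.64 [276.4 249.6] [0.567 0.074]
jaw 0.66 [293.4 239.9] [0.549 0.018]
block 0.7 [296.9 243.9] [0.542 0.01 ]
stud_a 0.46 [310
[... 327 characters left out ...]
3] [0.762 0.18 ]
gouge 0.38 [311.8 227.9] [ 0.529 -0.054]
{'t': 1.0, 'q': array([-9.00932188e-01,  3.58603858e-01,  1.19018335e-02, -4.31119714e-05,
       -1.22409305e+00, -2.88031157e-01]), 'qd': array([-0.00014346, -0.00038573,  0.00060172, -0.00048979,  0.00080301,
       -0.00099612]), 'joint_efforts': array([ 5.07754685e-04, -5.82386827e+01,  2.93302292e+01,  7.00251460e+00,
        1.24536196e-02,  4.08084702e-05]), 'eef_pos': array([ 0.25146389, -0.6263836 ,  0.22655177]), 'ee_rot': array([ 3.14155342e+00, -1.03182580e-05,  1.95261466e+00]), 'force': array([-0.06345194,  0.55121396,  0.07983118]), 'moment': array([-0.00280138, -0.04079838, -0.03538256]), 'width': 0.08761933112479747}
```

View pics/top0.png

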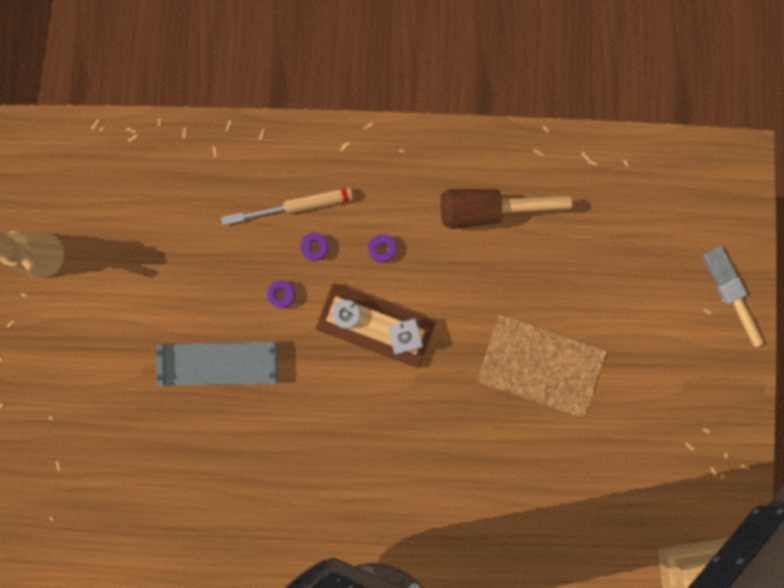

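View pics/side0.png

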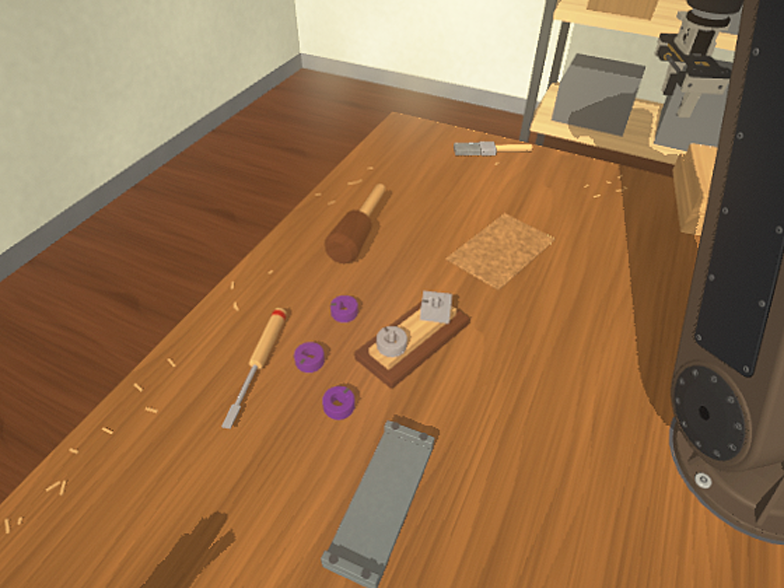

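Run:
```python
from h import *
f=grab_frame('top'); save(f,'top1.png',(200,150,320,270),5)
f=grab_frame('side'); save(f,'side1.png',(200,190,350,300),5)
```

```text
(no output)
```

View pics/top1.png

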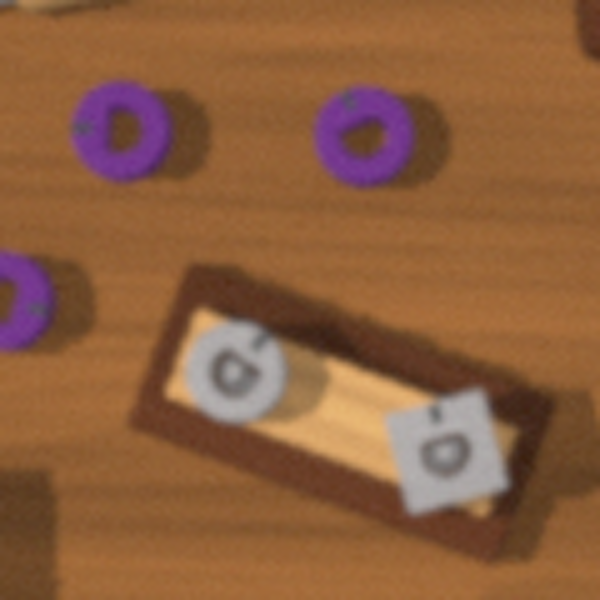

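View pics/side1.png

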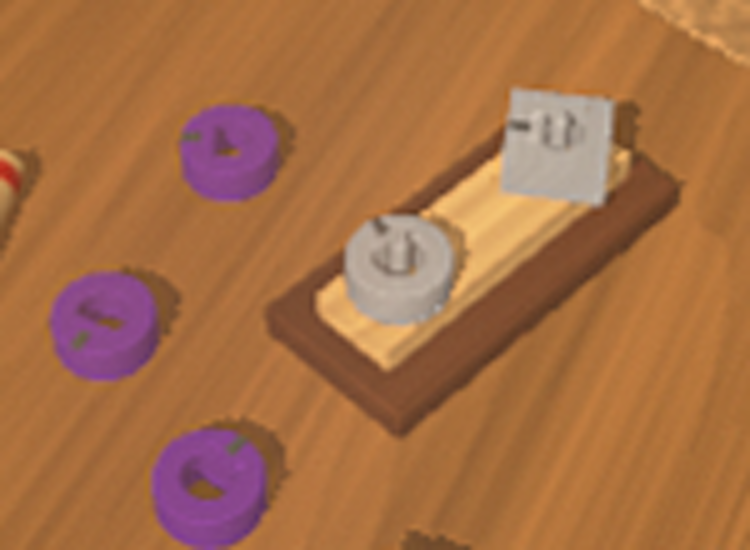

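The top view shows the round collar on the left stud, around (247,222) in camera pixels, and the square one on the right stud at (286,240). The mat is to the right, the cradle to the left, and the three purple rings are decoys. The round collar's mark points up-right in the image, and the square's points up and slightly left.

```bash
cat >> h.py <<'E'
from scipy.optimize import minimize
def shape(kind,x,y,a,z0,z1):
    if kind=='round': th=np.arange(0,2*np.pi,.15);P=.025*np.c_[np.cos(th),np.sin(th)]
    else: P=np.array([[1,1],[-1,1],[-1,-1],[1,-1]])*np.array(kind)/2
    P=P@np.array([[np.cos(a),np.sin(a)],[-np.sin(a),np.cos(a)]])+[x,y]
    return np.vstack([np.c_[P,np.full(len(P),z)] for z in(z0,z1)])
def fit(views,kind,x0,z0,z1):
    """views: list of (frame, mask). x,y,yaw by silhouette IoU at 4x supersampling"""
    S=4; ms=[]
    for f,m in views:
        ys,xs=np.nonzero(m);b=[xs.min()-8,ys.min()-8,xs.max()+9,ys.max()+9]
        b[0]=max(b[0],0);b[1]=max(b[1],0)
        ms.append((f,b,cv2.resize(m[b[1]:b[3],b[0]:b[2]].astype(np.float32),None,fx=S,fy=S,interpolation=cv2.INTER_LINEAR)>.5))
    def cost(p):
        c=0
        for f,b,m in ms:
            q=((proj(f,shape(kind,*p,z0,z1))-b[:2]+.5)*S-.5)
            h=cv2.convexHull((q*16).astype(np.int32)); g=np.zeros(m.shape,np.uint8)
            cv2.fillConvexPoly(g,h,1,shift=4); g=g>0
            c+=1-(g&m).sum()/max(1,(g|m).sum())
        return c/len(ms)
    best=None
    for da in (0,.3,-.3) if kind!='round' else (0,):
        s=np.array([[0,0,0],[.015,0,.1],[0,.015,-.1],[-.01,-.01,.2]])+np.array(x0)+[0,0,da]
        r=minimize(cost,s[0],method='Nelder-Mead',options=dict(initial_simplex=s,xatol=1e-4,fatol=1e-4))
        if best is None or r.fun<best.fun: best=r
    return best.x,best.fun
def hull(m):
    c=max(cv2.findContours(m.astype(np.uint8),cv2.RETR_EXTERNAL,cv2.CHAIN_APPROX_NONE)[0],key=cv2.contourArea)
    g=np.zeros(m.shape,np.uint8);cv2.fillConvexPoly(g,cv2.convexHull(c),1);return g>0
def nearest(c,f,n,xy,z):
    rs=[r for r in regions_of(c,n) if r['pixels'].sum()>20]
    d=[np.linalg.norm(onz(f,[(r['bbox'][0]+r['bbox'][2])/2,(r['bbox'][1]+r['bbox'][3])/2],z)[:2]-xy) for r in rs]
    return (rs[int(np.argmin(d))]['pixels'],min(d)) if d else (None,9)
E
cat > m.py <<'E'
from h import *
F={c:grab_frame(c) for c in('top','side')}
T={'square_collar':((.05,.05),(.53,-.04,.3),.036,.058),'round_collar':('round',(.57,.065,0),.036,.058),
'block':((.09,.2),(.546,.008,-.35),0,.02),'mat':((.13,.21),(.478,-.298,-.2),0,.004),'cradle':((.075,.215),(.47,.3,0),0,.015),'jaw':((.046,.17),(.546,.008,-.35),.02,.036)}
for n,(k,x0,a,b) in T.items():
    V=[]
    for c in F:
        m,d=nearest(c,F[c],n,x0[:2],b)
        if d<.06: V.append((F[c],hull(m) if n in('block','jaw') else m))
    for v in ([V] if len(V)<2 else [V,V[:1],V[1:]]):
        x,e=fit(v,k,x0,a,b);print(n,len(v),np.round(x,4),round(e,3))
def mk(u,v,s,o,z,f): return onz(f,[u/s+o[0]-.4,v/s+o[1]-.4],z)
f=F['top']
for c,m in(((237,370),(262,340)),((447,452),(436,412))):
    A=mk(*c,5,(200,150),.047,f);B=mk(*m,5,(200,150),.058,f);print(A,B)
f=F['side']
for c,m in(((400,250),(381,227)),((558,147),(519,126))):
    A=mk(*c,5,(200,190),.058,f);B=mk(*m,5,(200,190),.058,f);d=B-A;print('side',A,B,np.arctan2(d[1],d[0]))
E
python3 m.py
```

```text
square_collar 2 [ 0.5307 -0.0422  0.2751] 0.185
square_collar 1 [ 0.5308 -0.0434  0.2748] 0.239
square_collar 1 [ 0.5305 -0.0407  0.2877] 0.109
round_collar 2 [0.566  0.0601 0.1199] 0.224
round_collar 1 [0.5656 0.0602 0.1213] 0.205
round_collar 1 [0.5665 0.0615 0.0491] 0.237
block 2 [ 0.5487  0.0083 -0.3257] 0.143
block 1 [ 0.5486  0.0083 -0.3242] 0.042
block 1 [ 0.5487  0.0093 -0.3237] 0.243
mat 2 [ 0.4839 -0.2976 -0.3024] 0.038
mat 1 [ 0.484  -0.2987 -0.3014] 0.02
mat 1 [ 0.4838 -0.2941 -0.302 ] 0.036
cradle 2 [0.47   0.2931 0.0533] 0.072
cradle 1 [0.471  0.2944 0.0629] 0.078
cradle 1 [0.4698 0.291  0.0596] 0.057
jaw 2 [ 0.5633  0.0532 -0.3382] 0.29
jaw 1 [ 0.5329 -0.0353 -0.3329] 0.28
jaw 1 [ 0.5484  0.0135 -0.3412] 0.237
[0.56798568 0.05956095 0.047     ] [0.58268603 0.04720379 0.058     ]
[ 0.53072961 -0.04506667  0.047     ] [ 0.55007521 -0.0388512   0.058     ]
side [0.56595103 0.06087554 0.058     ] [0.57968358 0.0522865  0.058     ] -0.5589238337480567
side [ 0.52573041 -0.03016039  0.058     ] [ 0.54786914 -0.03476452  0.058     ] -0.20504437593766164
```

```bash
python3 -m inch '1 14 29 -5 0 0 -6;1 27.9 58.4 -10 0 0 -6;1 27.9 58.4 -10 0 0 -6;1 27.9 58.4 -10 0 0 -6;1 27.9 58.4 -10 0 0 -6;1 27.9 58.4 -10 0 0 -6;1 27.9 58.4 -10 0 0 -6;1 27.9 58.4 -10 0 0 -6;1 27.9 58.4 -10 0 0 -6;1 27.9 58.4 -10 0 0 -6;1 27.9 58.4 -10 0 0 -6;1 27.9 58.4 -10 0 0 -6'
```

```text
t: 3.3
eef_pos: [0.5312, -0.0405, 0.1261]
ee_rot: [-3.141, 0.0, 1.851]
force: [-0.3, 0.4, -0.5]
width: 0.0878
```

```bash
python3 -m inch '1 0 -0.2 -4 0 0 0;1 0 -0.2 -8 0 0 0;1 0 -0.2 -8.6 0 0 0;1 0 -0.2 -8.6 0 0 0;0.4 0 -0.2 -8.6 0 0 0;0.4 0 -0.2 -8.6 0 0 0;0.4 0 -0.2 -8.6 0 0 0;0.4 0 -0.2 -8.6 0 0 0;0.4 0 -0.2 -8.6 0 0 0;0.4 0 -0.2 -8.6 0 0 0' 25
```

```text
t: 4.55
eef_pos: [0.5313, -0.0424, 0.0404]
ee_rot: [-3.141, 0.0, 1.851]
force: [-0.5, 0.6, 4.8]
width: 0.0501
```

```bash
python3 -m inch '0.4 0 0 5 0 0 0;0.4 0 0 6 0 0 0;0.4 0 0 6 0 0 0;0.4 -6.2 -30.3 6 0 0 0;0.4 -6.2 -30.3 6 0 0 0;0.4 -6.2 -30.3 6 0 0 0;0.4 -6.2 -30.3 6 0 0 0;0.4 -6.2 -30.3 6 0 0 0;0.4 -6.2 -30.3 6 0 0 0;0.4 -6.2 -30.3 6 0 0 0;0.4 -6.2 -30.3 6 0 0 0;0.4 -6.2 -30.3 0 0 0 0' 25
python3 -m inch '0.4 0 0 -2 0 0 0'
```

```text
t: 6.05
eef_pos: [0.4741, -0.3459, 0.0441]
ee_rot: [3.133, 0.007, 1.854]
force: [2.4, -0.2, -4.5]
width: 0.05
t: 6.18
eef_pos: [0.4724, -0.3436, 0.0209]
ee_rot: [3.137, 0.004, 1.856]
force: [-0.0, -0.3, -2.1]
width: 0.0501
```

```bash
python3 -m inch '0.4 0 0 -1 0 0 0;0.4 0 0 -1.25 0 0 0;0.4 0 0 -1.25 0 0 0;0.4 0 0 -1.25 0 0 0;0.85 0 0 -1.25 0 0 0;0.85 0 0 -1.25 0 0 0;0.85 0 0 -1.25 0 0 0;0.85 0 0 4 0 0 0;0.85 0 0 9 0 0 0;0.85 0 0 9 0 0 0'
python3 -m inch '1 9.4 40.4 0 0 0 0;1 9.4 40.4 0 0 0 0;1 9.4 40.4 0 0 0 0;1 9.4 40.4 0 0 0 0;1 9.4 40.4 0 0 0 0;1 9.4 40.4 0 0 0 0;1 9.4 40.4 0 0 0 0;1 9.4 40.4 0 0 0 0;1 9.4 40.4 0 0 0 0;1 9.4 40.4 0 0 0 0'
```

```text
t: 7.42
eef_pos: [0.475, -0.3448, 0.1155]
ee_rot: [3.131, 0.009, 1.856]
force: [0.0, 1.2, -0.0]
width: 0.0745
t: 8.68
eef_pos: [0.5686, 0.0582, 0.1152]
ee_rot: [3.131, 0.009, 1.855]
force: [0.6, -1.0, 0.4]
width: 0.0876
```

Run:
```python
from h import *
s=telemetry.get_state();print(s['t'],s['eef_pos'],s['ee_rot'],s['q'])
```

```text
8.675 [0.5685877  0.05818474 0.11517367] [3.13120842 0.00888018 1.85500926] [ 0.45153168  0.28117017 -0.38260489  0.01340358 -0.89830422 -1.74637293]
```

```bash
cat > go.py <<'E'
import sys
from h import *
from scipy.spatial.transform import Rotation as Ro
def go(x,y,z,yaw):
    s=telemetry.get_state();p=s['eef_pos'];R=Ro.from_euler('xyz',s['ee_rot'])
    T=Ro.from_euler('xyz',[np.pi,0,yaw]);
    print('at',np.round(p,4),np.round(s['ee_rot'],3),'w',round(s['width'],4),'t',s['t'],'F',np.round(s['force'],1),'shift',np.round((np.array([x,y,z])-p)*100,2),'turn',np.round(np.degrees((T*R.inv()).as_rotvec()),1),'q',np.round(s['q'],2))
if len(sys.argv)>4: go(*map(float,sys.argv[1:5]))
E
python3 go.py .566 .0605 .040 1.85
```

```text
at [0.5686 0.0582 0.1152] [3.131 0.009 1.855] w 0.0876 t 8.675 F [ 0.6 -1.   0.4] shift [-0.26  0.23 -7.52] turn [ 0.3  0.7 -0.3] q [ 0.45  0.28 -0.38  0.01 -0.9  -1.75]
```

```bash
python3 -m inch '1 -0.3 0.2 -2 0.3 0.7 -0.3;1 -0.3 0.2 -4 0.3 0.7 -0.3;1 -0.3 0.2 -7 0.3 0.7 -0.3;1 -0.3 0.2 -7.5 0.3 0.7 -0.3;1 -0.3 0.2 -7.5 0.3 0.7 -0.3;0.4 -0.3 0.2 -7.5 0.3 0.7 -0.3;0.4 -0.3 0.2 -7.5 0.3 0.7 -0.3;0.4 -0.3 0.2 -7.5 0.3 0.7 -0.3;0.4 -0.3 0.2 -7.5 0.3 0.7 -0.3;0.4 -0.3 0.2 -7.5 0.3 0.7 -0.3' 25;python3 go.py .499 -.250 .009 1.85
```

```text
t: 9.93
eef_pos: [0.5658, 0.0604, 0.0405]
ee_rot: [3.141, 0.0, 1.85]
force: [-0.9, 1.5, 1.9]
width: 0.0495
at [0.5658 0.0604 0.0405] [3.141 0.    1.85 ] w 0.0495 t 9.925 F [-0.9  1.5  1.9] shift [ -6.68 -31.04  -3.15] turn [0. 0. 0.] q [ 0.45  0.38 -0.45  0.   -0.75 -1.74]
```

```bash
python3 -m inch '0.4 0 0 5 0 0 0;0.4 0 0 6 0 0 0;0.4 0 0 6 0 0 0;0.4 -6.7 -31 6 0 0 0;0.4 -6.7 -31 6 0 0 0;0.4 -6.7 -31 6 0 0 0;0.4 -6.7 -31 6 0 0 0;0.4 -6.7 -31 6 0 0 0;0.4 -6.7 -31 6 0 0 0;0.4 -6.7 -31 6 0 0 0;0.4 -6.7 -31 5 0 0 0;0.4 -6.7 -31 0 0 0 0'; python3 go.py .499 -.250 .009 1.85
```

```text
t: 11.42
eef_pos: [0.502, -0.2487, 0.0419]
ee_rot: [3.135, 0.003, 1.853]
force: [1.0, -0.5, -2.9]
width: 0.0496
at [ 0.502  -0.2487  0.0419] [3.135e+00 3.000e-03 1.853e+00] w 0.0496 t 11.425 F [ 1.  -0.5 -2.9] shift [-0.3  -0.13 -3.29] turn [ 0.1  0.4 -0.2] q [-0.11  0.36 -0.47  0.   -0.73 -1.18]
```

Place it, release, rise, and move to the far right, clear of the view.

```bash
python3 -m inch '0.4 -0.3 -0.1 -2 0.1 0.4 -0.2;0.4 -0.3 -0.1 -3 0.1 0.4 -0.2;0.4 -0.3 -0.1 -3.35 0.1 0.4 -0.2;0.4 -0.3 -0.1 -3.35 0.1 0.4 -0.2;0.85 -0.3 -0.1 -3.35 0.1 0.4 -0.2;0.85 -0.3 -0.1 -3.35 0.1 0.4 -0.2;0.85 -0.3 -0.1 -3.35 0.1 0.4 -0.2;0.85 -0.3 -0.1 2 0.1 0.4 -0.2;0.85 -0.3 -0.1 8 0.1 0.4 -0.2;0.85 -0.3 -0.1 12 0.1 0.4 -0.2;1 -9 -20 14 0.1 0.4 -0.2;1 -16 -35 14 0.1 0.4 -0.2';python3 -m inch '1 -10 -17 3 0 0 0;1 -10 -17 3 0 0 0;1 -10 -17 3 0 0 0;1 -10 -17 3 0 0 0'
cat > m2.py <<'E'
from h import *
F={c:grab_frame(c) for c in('top','side')}
save(F['top'],'top2.png',(130,170,450,320),2.4); save(F['side'],'side2.png',(200,120,420,300),3)
T={'square_collar':((.05,.05),(.4725,-.344,.28),.004,.026),'round_collar':('round',(.499,-.25,0),.004,.026),'jaw':((.046,.17),(.5487,.0083,-.325),.02,.036),'cradle':((.075,.215),(.47,.3,0),0,.015)}
for n,(k,x0,a,b) in T.items():
    V=[]
    for c in F:
        m,d=nearest(c,F[c],n,x0[:2],b)
        if n=='cradle':  # floor+side strips only: drop cheeks' tall part by fitting hull to z .0-.032 ends
            a,b=0,.02
        if d<.06: V.append((F[c],m))
    for v in ([V] if len(V)<2 else [V,V[:1],V[1:]]):
        x,e=fit(v,k,x0,a,b);print(n,len(v),np.round(x,4),round(e,3))
E
python3 m2.py
```

```text
t: 12.92
eef_pos: [0.4487, -0.3645, 0.172]
ee_rot: [3.139, 0.001, 1.852]
force: [1.7, -0.8, -0.2]
width: 0.0861
t: 13.42
eef_pos: [0.3464, -0.5375, 0.2024]
ee_rot: [3.139, 0.002, 1.848]
force: [-0.1, 0.1, -0.0]
width: 0.0876
square_collar 2 [ 0.4731 -0.3435  0.3032] 0.158
square_collar 1 [ 0.474  -0.3463  0.3018] 0.182
square_collar 1 [ 0.4718 -0.3404  0.2722] 0.109
round_collar 2 [ 0.501  -0.2507  0.0627] 0.196
round_collar 1 [ 0.4988 -0.2513  0.0549] 0.316
round_collar 1 [ 0.5014 -0.2505  0.0387] 0.075
jaw 2 [ 0.5481  0.009  -0.3259] 0.163
jaw 1 [ 0.548   0.0079 -0.3326] 0.178
jaw 1 [ 0.5479  0.01   -0.3206] 0.137
cradle 2 [0.4701 0.2931 0.0501] 0.054
cradle 1 [0.4711 0.2932 0.0338] 0.046
cradle 1 [0.4692 0.2926 0.0522] 0.044
```

View pics/top2.png

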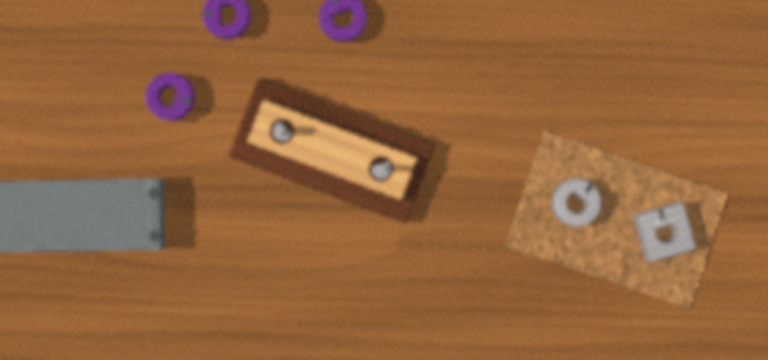

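View pics/side2.png

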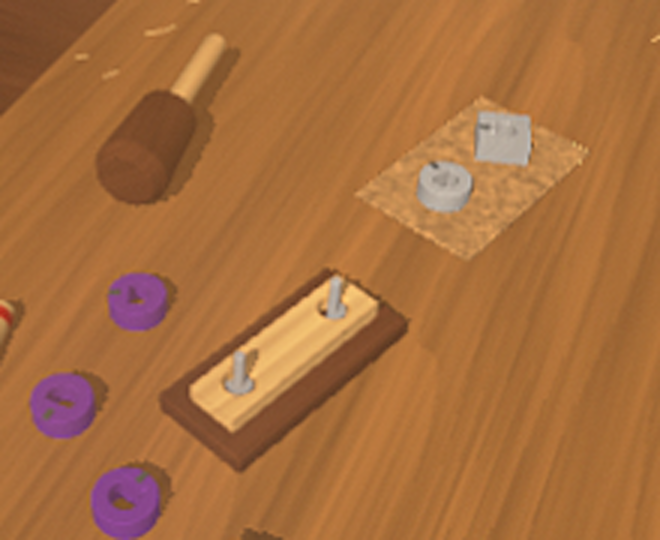

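Both collars lie flat on the mat, and the jaw is free on its studs. Next is the jaw.

```bash
python3 -m inch '1 20.2 54.6 -7 0 0 55;1 20.2 54.6 -7 0 0 55;1 20.2 54.6 -7 0 0 55;1 20.2 54.6 -7 0 0 55;1 20.2 54.6 -7 0 0 55;1 20.2 54.6 -7 0 0 55;1 20.2 54.6 -7 0 0 55;1 20.2 54.6 -7 0 0 55;1 20.2 54.6 -7 0 0 55;1 20.2 54.6 -7 0 0 55;1 20.2 54.6 -7 0 0 55;1 20.2 54.6 -7 0 0 55'; python3 go.py .548 .0085 .0235 2.816
```

```text
t: 15.42
eef_pos: [0.5509, 0.0117, 0.1321]
ee_rot: [3.139, 0.001, 2.813]
force: [-0.7, 0.0, 0.0]
width: 0.0875
at [0.5509 0.0117 0.1321] [3.139e+00 1.000e-03 2.813e+00] w 0.0875 t 15.425 F [-0.7  0.   0. ] shift [ -0.29  -0.32 -10.86] turn [-0.1  0.1  0.2] q [ 0.38  0.24 -0.39 -0.   -0.94 -0.7 ]
```

```bash
python3 -m inch '1 -0.3 -0.3 -3 -0.1 0.1 0.2;1 -0.3 -0.3 -7 -0.1 0.1 0.2;1 -0.3 -0.3 -10.4 -0.1 0.1 0.2;1 -0.3 -0.3 -10.8 -0.1 0.1 0.2;1 -0.3 -0.3 -10.8 -0.1 0.1 0.2;0.35 -0.3 -0.3 -10.8 -0.1 0.1 0.2;0.35 -0.3 -0.3 -10.8 -0.1 0.1 0.2;0.35 -0.3 -0.3 -10.8 -0.1 0.1 0.2;0.35 -0.3 -0.3 -10.8 -0.1 0.1 0.2;0.35 -0.3 -0.3 -10.8 -0.1 0.1 0.2;0.35 -0.3 -0.3 -10.8 -0.1 0.1 0.2' 30; python3 go.py .47 .293 .019 3.19
```

```text
t: 16.8
eef_pos: [0.548, 0.0088, 0.0242]
ee_rot: [3.141, 0.0, 2.817]
force: [-1.1, 0.4, 2.4]
width: 0.0457
at [0.548  0.0088 0.0242] [3.141 0.    2.817] w 0.0457 t 16.8 F [-1.1  0.4  2.4] shift [-7.8  28.42 -0.52] turn [-0.   0.  21.4] q [ 0.37  0.37 -0.51 -0.   -0.69 -0.7 ]
```

```bash
python3 -m inch '0.35 0 0 3 0 0 0;0.35 0 0 6 0 0 0;0.35 0 0 7.5 0 0 0;0.35 0 0 7.5 0 0 0;0.35 -3 11 7.5 0 0 10;0.35 -7.8 28.4 7.5 0 0 21;0.35 -7.8 28.4 7.5 0 0 21;0.35 -7.8 28.4 7.5 0 0 21;0.35 -7.8 28.4 7.5 0 0 21;0.35 -7.8 28.4 7.5 0 0 21;0.35 -7.8 28.4 7.5 0 0 21;0.35 -7.8 28.4 5 0 0 21'; python3 go.py .47 .293 .019 3.19
```

```text
t: 18.3
eef_pos: [0.4709, 0.2925, 0.0748]
ee_rot: [3.139, 0.002, -3.101]
force: [-0.5, -0.2, -1.3]
width: 0.0461
at [0.4709 0.2925 0.0748] [ 3.139e+00  2.000e-03 -3.101e+00] w 0.0461 t 18.3 F [-0.5 -0.2 -1.3] shift [-0.09  0.05 -5.58] turn [-0.1  0.1  0.4] q [ 0.91  0.31 -0.45  0.   -0.81 -0.87]
```

```bash
python3 -m inch '0.35 -0.1 0 -3 -0.1 0.1 0.4;0.35 -0.1 0 -4.5 -0.1 0.1 0.4;0.35 -0.1 0 -5.3 -0.1 0.1 0.4;0.35 -0.1 0 -5.6 -0.1 0.1 0.4;0.35 -0.1 0 -5.6 -0.1 0.1 0.4;0.9 -0.1 0 -5.6 -0.1 0.1 0.4;0.9 -0.1 0 -5.6 -0.1 0.1 0.4;0.9 -0.1 0 -5.6 -0.1 0.1 0.4;0.9 -0.1 0 -5.6 -0.1 0.1 0.4;0.9 -0.1 0 2 -0.1 0.1 0.4;0.9 -0.1 0 8 -0.1 0.1 0.4;1 -3 -20 10 -0.1 0.1 0.4'; python3 -m inch '1 0 -50 5 0 0 -20;1 0 -50 5 0 0 -60;1 0 -50 5 0 0 -76;1 0 -50 5 0 0 -76;1 0 -50 5 0 0 -76;1 0 -50 5 0 0 -76;1 0 -50 5 0 0 -76;1 0 -50 5 0 0 -76;1 -10 -60 5 0 0 -76;1 -15 -70 5 0 0 -76;1 -15 -70 5 0 0 -76;1 -15 -70 5 0 0 -76'
cat > m3.py <<'E'
from h import *
F={c:grab_frame(c) for c in('top','side')}
a=F['top']['pixels'][205:265,225:310,::-1];b=F['side']['pixels'][190:290,240:345,::-1]
cv2.imwrite('pics/studs.png',np.hstack([cv2.resize(a,(0,0),fx=5,fy=5,interpolation=2)[:300],cv2.resize(b,(0,0),fx=3,fy=3,interpolation=2)[:300]]))
save(F['side'],'crad3.png',(200,250,340,420),3.4)
m=[(F[c],nearest(c,F[c],'jaw',(.47,.293),.031)[0]) for c in F]
for v in(m,m[:1],m[1:]): print('jaw',fit([w for w in v if w[1] is not None],(.046,.17),(.47,.293,.05),.015,.031))
for n in('stud_a','stud_b'):
  for c in F:
    for r in pinpoint(c,n)[:3]: print(n,c,round(r['p'],2),np.round(r['location'],1),onz(F[c],r['location'],.02)[:2])
E
python3 m3.py; python3 go.py .5 -.25 .1 1.85
```

```text
t: 19.8
eef_pos: [0.4641, 0.2351, 0.1579]
ee_rot: [3.136, 0.008, -3.09]
force: [0.1, -0.8, -0.3]
width: 0.0841
t: 21.3
eef_pos: [0.3132, -0.4657, 0.2082]
ee_rot: [3.135, 0.008, 1.867]
force: [1.0, -0.8, -0.9]
width: 0.0872
jaw (array([0.47000062, 0.29299239, 0.04163313]), np.float64(0.14893294340631924))
jaw (array([0.47133854, 0.29010384, 0.05297858]), np.float64(0.1597476401464072))
jaw (array([0.46917509, 0.2939687 , 0.04571914]), np.float64(0.09885465313470221))
stud_a top 0.46 [290.7 243.7] [ 0.5215854  -0.05028427]
stud_a top 0.36 [247.1 225.4] [0.56427724 0.06070842]
stud_a side 0.46 [279.1 251.9] [0.56425495 0.06604867]
stud_a side 0.42 [312.2 226.2] [ 0.52529304 -0.0428192 ]
stud_b top 0.46 [290.7 243.7] [ 0.5215854  -0.05028427]
stud_b top 0.36 [247.1 225.4] [0.56427724 0.06070842]
stud_b side 0.46 [279.1 251.9] [0.56425495 0.06604867]
stud_b side 0.42 [312.2 226.2] [ 0.52529304 -0.0428192 ]
at [ 0.3154 -0.4634  0.208 ] [3.136 0.008 1.869] w 0.0879 t 21.7 F [ 0.8  0.4 -1. ] shift [ 18.46  21.34 -10.8 ] turn [ 0.3  0.5 -1.1] q [-0.62  0.18 -0.28 -0.   -1.1  -0.65]
```

View pics/studs.png

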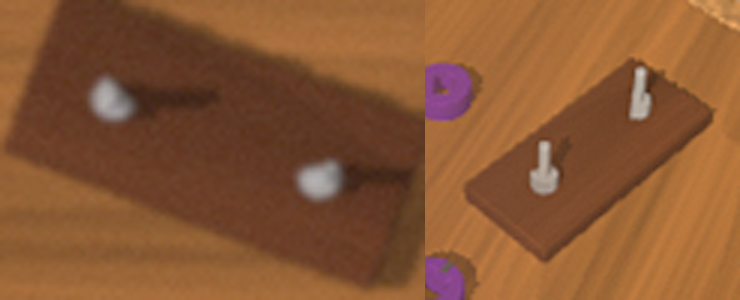

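View pics/crad3.png

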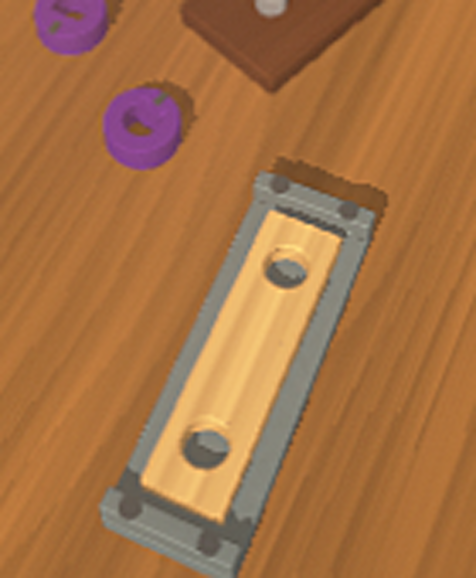

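The jaw sits between the cheeks, fitted within about 1–3 mm and 0.01 rad of target. The studs are bare, so I'll fit the directions of their flats.

```bash
cat > st.py <<'E'
from h import *
n=6;F={}
for c in('top','side'):
    fs=[grab_frame(c) for _ in range(n)];F[c]=fs[0];F[c]['m']=np.mean([f['pixels'] for f in fs],0)
th=np.arange(-np.pi,np.pi,.1)
def D(a):
    P=10*np.c_[np.cos(th),np.sin(th)];P[:,0]=np.minimum(P[:,0],5)
    return P@np.array([[np.cos(a),np.sin(a)],[-np.sin(a),np.cos(a)]])/1000
Sp=.0045*np.c_[np.cos(th),np.sin(th)]
def render(f,x,y,a,off,b,S=6,z=.02):
    g=np.zeros(((b[3]-b[1])*S,(b[2]-b[0])*S),np.uint8)
    for P,z0,z1 in((D(a),z,z+.014),(Sp,z+.014,z+.047)):
        X=np.vstack([np.c_[P+[x,y],np.full(len(P),h)] for h in(z0,z1)])
        q=(proj(f,X)+off-b[:2]+.5)*S-.5
        cv2.fillConvexPoly(g,cv2.convexHull((q*16).astype(np.int32)),255,shift=4)
    return cv2.GaussianBlur(cv2.resize(g.astype(np.float32)/255,(b[2]-b[0],b[3]-b[1]),interpolation=cv2.INTER_AREA),(0,0),.6)
for name,(x,y) in dict(a=(.566,.0605),b=(.531,-.044)).items():
    tot=0;G=np.arange(0,2*np.pi,np.pi/18)
    for c in F:
        f=F[c];p=proj(f,[[x,y,.035]])[0];b=[int(p[0])-11,int(p[1])-14,int(p[0])+12,int(p[1])+12]
        im=f['m'][b[1]:b[3],b[0]:b[2],2];bg=np.percentile(im,30);fg=np.percentile(im,97)
        al=np.clip((im-bg)/(fg-bg),0,1);w=(cv2.GaussianBlur(al,(0,0),2)>.03)
        R=[]
        for a in G:
            r=minimize(lambda o:(((render(f,x,y,a,o,b)-al)*w)**2).sum(),[0,0],method='Nelder-Mead',options=dict(initial_simplex=[[0,0],[1.2,0],[0,1.2]],xatol=.03,maxfev=45))
            R.append((r.fun,*r.x))
        R=np.array(R);tot=tot+R[:,0]/R[:,0].min();i=R[:,0].argsort()[:6]
        print(name,c,[(int(round(np.degrees(G[k]))),round(R[k,0],2),np.round(R[k,1:],1).tolist()) for k in i],'max',R[:,0].max().round(2))
    i=tot.argsort()[:5];print(name,'both',[(int(round(np.degrees(G[k]))),round(tot[k],2)) for k in i])
E
python3 st.py
```

```text
a top [(310, np.float64(0.87), [-0.0, -0.2]), (300, np.float64(1.05), [-0.0, -0.2]), (320, np.float64(1.16), [-0.1, -0.3]), (290, np.float64(1.59), [-0.0, -0.1]), (330, np.float64(1.94), [-0.1, -0.3]), (120, np.float64(2.41), [-1.1, 0.6])] max 6.17
a side [(310, np.float64(3.47), [-0.3, 1.0]), (300, np.float64(3.61), [-0.3, 1.0]), (320, np.float64(3.61), [-0.3, 1.0]), (330, np.float64(3.82), [-0.3, 1.0]), (290, np.float64(3.9), [-0.3, 1.0]), (340, np.float64(4.32), [-0.4, 0.9])] max 11.71
a both [(310, np.float64(2.0)), (300, np.float64(2.25)), (320, np.float64(2.38)), (290, np.float64(2.95)), (330, np.float64(3.34))]
b top [(20, np.float64(1.52), [-0.2, 0.1]), (10, np.float64(1.72), [-0.2, 0.2]), (30, np.float64(1.84), [-0.2, 0.2]), (0, np.float64(2.1), [-0.2, 0.2]), (40, np.float64(2.39), [-0.3, 0.2]), (350, np.float64(2.89), [-0.1, 0.1])] max 5.4
b side [(20, np.float64(4.14), [-0.1, 1.2]), (10, np.float64(4.51), [-0.0, 1.3]), (30, np.float64(5.48), [0.0, 1.3]), (0, np.float64(5.81), [0.0, 1.2]), (350, np.float64(7.5), [0.1, 1.2]), (40, np.float64(7.51), [0.0, 1.4])] max 15.49
b both [(20, np.float64(2.0)), (10, np.float64(2.22)), (30, np.float64(2.53)), (0, np.float64(2.78)), (40, np.float64(3.38))]
```

```bash
cat > mk.py <<'E'
from h import *
import sys
def mark(x,y,z=.026,n=4):
    g=np.radians(np.arange(0,360,2))
    for c in('top','side'):
        fs=[grab_frame(c) for _ in range(n)];f=fs[0];im=np.mean([k['pixels'] for k in fs],0).mean(2).astype(np.float32)
        for dx,dy in((0,0),(.0015,0),(-.0015,0),(0,.0015),(0,-.0015)):
            v=0
            for r in(.016,.018,.020,.022):
                q=proj(f,np.c_[x+dx+r*np.cos(g),y+dy+r*np.sin(g),np.full(len(g),z)]).astype(np.float32)
                v=v+cv2.remap(im,q[:,:1],q[:,1:],cv2.INTER_LINEAR)[:,0]/4
            d=np.clip(np.median(v)-12-v,0,None);i=v.argmin();k=np.abs(np.angle(np.exp(1j*(g-g[i]))))<.6
            print(c,(dx,dy),'min',round(np.degrees(g[i])),'depth',round(np.median(v)-v[i]),'cent',np.degrees(np.angle((d*k*np.exp(1j*g)).sum())).round(1))
if __name__=='__main__':
    print('round');mark(.4995,-.251);print('square');mark(.473,-.344)
E
python3 mk.py
```

```text
round
top (0, 0) min 326 depth 47 cent -33.8
top (0.0015, 0) min 324 depth 55 cent -36.3
top (-0.0015, 0) min 328 depth 36 cent -31.5
top (0, 0.0015) min 324 depth 43 cent -37.3
top (0, -0.0015) min 330 depth 49 cent -30.3
side (0, 0) min 332 depth 65 cent -27.7
side (0.0015, 0) min 330 depth 63 cent -31.3
side (-0.0015, 0) min 334 depth 57 cent -24.9
side (0, 0.0015) min 328 depth 66 cent -31.3
side (0, -0.0015) min 336 depth 56 cent -24.0
square
top (0, 0) min 12 depth 47 cent 11.4
top (0.0015, 0) min 14 depth 47 cent 12.7
top (-0.0015, 0) min 12 depth 42 cent 10.2
top (0, 0.0015) min 8 depth 47 cent 7.1
top (0, -0.0015) min 16 depth 45 cent 15.6
side (0, 0) min 28 depth 53 cent 24.4
side (0.0015, 0) min 30 depth 51 cent 26.1
side (-0.0015, 0) min 26 depth 51 cent 22.7
side (0, 0.0015) min 22 depth 54 cent 20.2
side (0, -0.0015) min 32 depth 52 cent 28.6
```

```bash
python3 -m inch '1 9 10 -4 0.3 0.5 -1.1;1 18.4 21.3 -8 0.3 0.5 -1.1;1 18.4 21.3 -11 0.3 0.5 -1.1;1 18.4 21.3 -11 0.3 0.5 -1.1;1 18.4 21.3 -11 0.3 0.5 -1.1;1 18.4 21.3 -11 0.3 0.5 -1.1;1 18.4 21.3 -11 0.3 0.5 -1.1;1 18.4 21.3 -11 0.3 0.5 -1.1'; python3 go.py .4995 -.2503 .0085 1.85
```

```text
t: 24.1
eef_pos: [0.4983, -0.2521, 0.0986]
ee_rot: [-3.141, 0.001, 1.847]
force: [0.3, -0.1, -0.3]
width: 0.0875
at [ 0.4983 -0.2521  0.0986] [-3.141e+00  1.000e-03  1.847e+00] w 0.0875 t 24.1 F [ 0.3 -0.1 -0.3] shift [ 0.12  0.18 -9.01] turn [0.  0.  0.2] q [-0.12  0.29 -0.42  0.   -0.87 -1.18]
```

```bash
python3 -m inch '0.85 0.1 0.2 -4 0 0 0.2;0.85 0.1 0.2 -8 0 0 0.2;0.85 0.1 0.2 -9 0 0 0.2;0.85 0.1 0.2 -9 0 0 0.2;0.4 0.1 0.2 -9 0 0 0.2;0.4 0.1 0.2 -9 0 0 0.2;0.4 0.1 0.2 -9 0 0 0.2;0.4 0.1 0.2 -9 0 0 0.2;0.4 0.1 0.2 -9 0 0 0.2;0.4 0.1 0.2 -3 0 0 0.2;0.4 0.1 0.2 -1 0 0 0.2;0.4 0.1 0.2 -1 0 0 0.2' 25; python3 go.py .5665 .0605 .090 1.518
```

```text
t: 25.6
eef_pos: [0.5003, -0.2501, 0.0901]
ee_rot: [3.139, 0.002, 1.85]
force: [0.4, -1.2, -2.4]
width: 0.0494
at [ 0.5003 -0.2501  0.0901] [3.139e+00 2.000e-03 1.850e+00] w 0.0494 t 25.6 F [ 0.4 -1.2 -2.4] shift [ 6.620e+00  3.106e+01 -1.000e-02] turn [  0.1   0.2 -19. ] q [-0.11  0.3  -0.42  0.   -0.85 -1.18]
```

```bash
python3 -m inch '0.4 1 5 1 0 0 -5;0.4 6.6 31.1 1 0 0.2 -19;0.4 6.6 31.1 1 0 0.2 -19;0.4 6.6 31.1 1 0 0.2 -19;0.4 6.6 31.1 1 0 0.2 -19;0.4 6.6 31.1 1 0 0.2 -19;0.4 6.6 31.1 1 0 0.2 -19;0.4 6.6 31.1 1 0 0.2 -19;0.4 6.6 31.1 1 0 0.2 -19;0.4 6.6 31.1 1 0 0.2 -19'; python3 go.py .5665 .0605 .045 1.518
cat > m4.py <<'E'
from h import *
F={c:grab_frame(c) for c in('top','side')}
a=F['top']['pixels'][205:265,225:310,::-1];b=F['side']['pixels'][190:290,240:345,::-1]
import sys
cv2.imwrite('pics/'+sys.argv[1],np.hstack([cv2.resize(a,(0,0),fx=5,fy=5,interpolation=2)[:300],cv2.resize(b,(0,0),fx=3,fy=3,interpolation=2)[:300]]))
E
```

```text
t: 26.85
eef_pos: [0.5661, 0.0599, 0.1001]
ee_rot: [-3.141, 0.002, 1.517]
force: [0.3, -0.4, -2.5]
width: 0.0493
at [0.5661 0.0599 0.1001] [-3.141e+00  2.000e-03  1.517e+00] w 0.0493 t 26.85 F [ 0.3 -0.4 -2.5] shift [ 0.04  0.06 -5.51] turn [ 0.1 -0.   0.1] q [ 0.45  0.3  -0.39  0.   -0.88 -2.08]
```

```bash
python3 -m inch '0.4 0 0 -2 0 0 0;0.4 0 0 -4 0 0 0;0.4 0 0.1 -5.5 0 0 0;0.4 0 0.1 -5.5 0 0 0;0.4 0 0.1 -6 0 0 0;0.4 0 0.1 -6 0 0 0'; python3 go.py .5665 .0605 .0245 1.518
python3 -m inch '0.4 0 0 -0.5 0 0 0;0.4 0 0 -0.7 0 0 0;0.4 0 0 -0.7 0 0 0'; python3 go.py .5665 .0605 .0245 1.518
```

```text
t: 27.6
eef_pos: [0.5663, 0.061, 0.0403]
ee_rot: [-3.141, 0.001, 1.517]
force: [-0.6, -0.1, -2.2]
width: 0.0495
at [0.5663 0.061  0.0403] [-3.141e+00  1.000e-03  1.517e+00] w 0.0495 t 27.6 F [-0.6 -0.1 -2.2] shift [ 0.02 -0.05 -1.58] turn [ 0.1 -0.   0.1] q [ 0.45  0.38 -0.45  0.   -0.75 -2.08]
t: 27.98
eef_pos: [0.5662, 0.0609, 0.0332]
ee_rot: [-3.141, 0.002, 1.517]
force: [0.7, -0.2, -1.5]
width: 0.0494
at [0.5662 0.0609 0.0332] [-3.141e+00  2.000e-03  1.517e+00] w 0.0494 t 27.975 F [ 0.7 -0.2 -1.5] shift [ 0.03 -0.04 -0.87] turn [ 0.1 -0.   0.1] q [ 0.45  0.39 -0.45  0.   -0.73 -2.08]
```

```bash
python3 -m inch '0.4 0 0 -0.5 0 0 0;0.4 0 0 -0.8 0 0 0;0.4 0 0 -0.9 0 0 0;0.4 0 0 -0.9 0 0 0'; python3 go.py .5665 .0605 .0245 1.518
```

```text
t: 28.48
eef_pos: [0.5661, 0.0609, 0.0254]
ee_rot: [-3.141, 0.002, 1.518]
force: [-6.3, -0.1, 12.2]
width: 0.0493
at [0.5661 0.0609 0.0254] [-3.141e+00  2.000e-03  1.518e+00] w 0.0493 t 28.475 F [-6.3 -0.1 12.2] shift [ 0.04 -0.04 -0.09] turn [ 0.1 -0.   0. ] q [ 0.45  0.4  -0.46  0.   -0.71 -2.08]
```

```bash
python3 -m inch '0.75 0 0 0.1 0 0 0;0.75 0 0 0.1 0 0 0;0.75 0 0 0.1 0 0 0;0.75 0 0 0.1 0 0 0;0.75 0 0 4 0 0 0;0.75 0 0 9 0 0 0;1 -4 -15 10 0 0 10;1 -8.5 -35 9 0 0 20;1 -8.5 -35 9 0 0 20;1 -8.5 -40 9 0 0 20;1 -8.5 -40 9 0 0 20;1 -8.5 -40 9 0 0 20'; python3 go.py .4731 -.3435 .0085 1.855; python3 m4.py fit1.png
```

```text
t: 29.98
eef_pos: [0.487, -0.3063, 0.1158]
ee_rot: [3.141, 0.002, 1.867]
force: [1.3, 0.1, 0.4]
width: 0.0875
at [ 0.487  -0.3063  0.1158] [3.141e+00 2.000e-03 1.867e+00] w 0.0875 t 29.975 F [1.3 0.1 0.4] shift [ -1.39  -3.72 -10.73] turn [ 0.1  0.  -0.7] q [-0.22  0.29 -0.36  0.   -0.92 -1.06]
```

View pics/fit1.png

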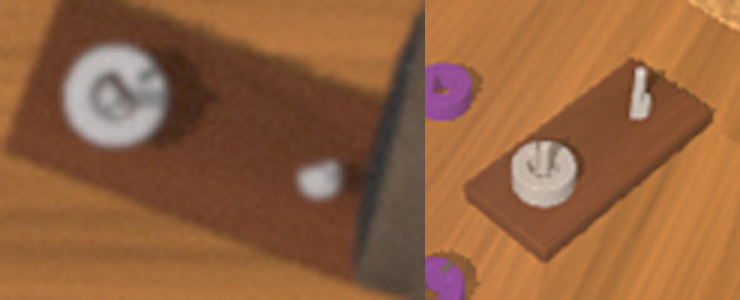

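The round collar sits flat on the block, with the key inside its bore. Next is the square collar.

```bash
python3 -m inch '1 -1.4 -3.7 0 0.1 0 -0.7;1 -1.4 -3.7 -4 0.1 0 -0.7;1 -1.4 -3.7 -8 0.1 0 -0.7;1 -1.4 -3.7 -10.7 0.1 0 -0.7;1 -1.4 -3.7 -10.7 0.1 0 -0.7;0.4 -1.4 -3.7 -10.7 0.1 0 -0.7;0.4 -1.4 -3.7 -10.7 0.1 0 -0.7;0.4 -1.4 -3.7 -10.7 0.1 0 -0.7;0.4 -1.4 -3.7 -10.7 0.1 0 -0.7;0.4 -1.4 -3.7 -10.7 0.1 0 -0.7' 25;python3 go.py .4731 -.3435 .0085 1.855;  python3 -m inch '0.4 0 0 5 0 0 0;0.4 0 0 9.2 0 0 0;0.4 0 0 9.2 0 0 0'; python3 go.py .5306 -.0435 .100 1.885
```

```text
t: 31.32
eef_pos: [0.4717, -0.346, 0.0085]
ee_rot: [-3.141, 0.0, 1.849]
force: [-0.3, 3.3, 3.8]
width: 0.0502
at [ 0.4717 -0.346   0.0085] [-3.141  0.     1.849] w 0.0502 t 31.325 F [-0.3  3.3  3.8] shift [0.14 0.25 0.  ] turn [ 0.  -0.   0.3] q [-0.3   0.44 -0.44  0.   -0.69 -0.99]
t: 31.7
eef_pos: [0.4737, -0.3469, 0.1039]
ee_rot: [3.137, 0.004, 1.849]
force: [-0.1, -0.3, -3.1]
width: 0.0499
at [ 0.4737 -0.3469  0.1039] [3.137 0.004 1.849] w 0.0499 t 31.7 F [-0.1 -0.3 -3.1] shift [ 5.69 30.34 -0.39] turn [0.1 0.3 2. ] q [-0.3   0.32 -0.35  0.   -0.89 -0.99]
```

```bash
python3 -m inch '0.4 5.6 30.3 0 0.1 0.3 2;0.4 5.6 30.3 0 0.1 0.3 2;0.4 5.6 30.3 0 0.1 0.3 2;0.4 5.6 30.3 0 0.1 0.3 2;0.4 5.6 30.3 0 0.1 0.3 2;0.4 5.6 30.3 0 0.1 0.3 2;0.4 5.6 30.3 0 0.1 0.3 2;0.4 5.6 30.3 0 0.1 0.3 2;0.4 5.6 30.3 -2 0.1 0.3 2'; python3 go.py .5304 -.0435 .041 1.885
```

```text
t: 32.83
eef_pos: [0.5306, -0.0449, 0.0847]
ee_rot: [3.139, 0.001, 1.883]
force: [0.7, 0.0, -2.6]
width: 0.05
at [ 0.5306 -0.0449  0.0847] [3.139e+00 1.000e-03 1.883e+00] w 0.05 t 32.825 F [ 0.7  0.  -2.6] shift [-0.02  0.14 -4.37] turn [0.  0.2 0.1] q [ 0.28  0.26 -0.49  0.   -0.82 -1.54]
```

```bash
python3 -m inch '0.4 0 0.1 -1 0 0.2 0;0.4 0 0.1 -3 0 0.2 0;0.4 0 0.1 -4.4 0 0.2 0;0.4 0 0.1 -4.4 0 0.2 0';python3 -m inch '0.4 0 0 -0.5 0 0 0;0.4 0 0 -0.8 0 0 0;0.4 0 0 -0.8 0 0 0'; python3 go.py .5304 -.0435 .0245 1.885
```

```text
t: 33.33
eef_pos: [0.5297, -0.0445, 0.0397]
ee_rot: [-3.138, -0.0, 1.882]
force: [-0.0, -0.2, -2.1]
width: 0.0493
t: 33.7
eef_pos: [0.5297, -0.0445, 0.0317]
ee_rot: [-3.139, 0.0, 1.882]
force: [0.3, -0.0, -2.0]
width: 0.0501
at [ 0.5297 -0.0445  0.0317] [-3.139  0.     1.882] w 0.0501 t 33.7 F [ 0.3 -0.  -2. ] shift [ 0.07  0.1  -0.72] turn [ 0.1 -0.2  0.2] q [ 0.29  0.34 -0.54  0.   -0.7  -1.55]
```

Already below key level with no contact force, so I'll continue down.

```bash
python3 -m inch '0.4 0 0 -0.4 0 0 0;0.4 0 0 -0.6 0 0 0;0.4 0 0 -0.7 0 0 0;0.4 0 0 -0.75 0 0 0;0.4 0 0 -0.75 0 0 0'; python3 go.py .5304 -.0435 .0245 1.885
```

```text
t: 34.33
eef_pos: [0.5297, -0.0445, 0.0244]
ee_rot: [-3.138, 0.0, 1.882]
force: [-2.1, 0.1, 2.3]
width: 0.0501
at [ 0.5297 -0.0445  0.0244] [-3.138  0.     1.882] w 0.0501 t 34.325 F [-2.1  0.1  2.3] shift [0.07 0.1  0.01] turn [ 0.1 -0.2  0.2] q [ 0.29  0.35 -0.54  0.   -0.68 -1.55]
```

Contact at home height. Release, then retreat and check.

```bash
python3 -m inch '0.75 0 0 0 0 0 0;0.75 0 0 0 0 0 0;0.75 0 0 0 0 0 0;0.75 0 0 0 0 0 0;0.75 0 0 4 0 0 0;0.75 0 0 9 0 0 0;0.75 0 0 12 0 0 0;1 -4 -25 14 0 0 0;1 -10 -45 15 0 0 0;1 -10 -45 15 0 0 0;1 -10 -45 15 0 0 0;1 -10 -45 15 0 0 0'; python3 -m inch '1 -3 -3 0 0 0 0;1 -3 -3 0 0 0 0;1 -3 -3 0 0 0 0'; python3 m4.py fit2.png
python3 - <<'E'
from h import *
f=grab_frame('top');save(f,'top4.png',(80,80,480,380),1.9)
g=grab_frame('side')
for n,k,x0 in(('square_collar',(.05,.05),(.531,-.044,.3)),('round_collar','round',(.566,.06,0))):
    V=[]
    for c,F in(('top',f),('side',g)):
        m,d=nearest(c,F,n,x0[:2],.03)
        if d<.04:V.append((F,m))
    for z in(.02,.034): print(n,len(V),z,*[(np.round(x,4),round(e,3)) for x,e in [fit(V,k,x0,z,z+.022)]])
V=[(F,nearest(c,F,'jaw',(.47,.293),.031)[0]) for c,F in(('top',f),('side',g))]
print('jaw',fit(V,(.046,.17),(.47,.293,.05),.015,.031))
E
```

```text
t: 35.83
eef_pos: [0.4628, -0.3509, 0.1654]
ee_rot: [-3.139, 0.0, 1.882]
force: [2.0, 0.4, 0.7]
width: 0.0875
t: 36.2
eef_pos: [0.4327, -0.381, 0.1653]
ee_rot: [-3.139, 0.0, 1.882]
force: [-0.9, 0.4, 0.9]
width: 0.0873
square_collar 2 0.02 (array([ 0.5301, -0.0444,  0.2945]), np.float64(0.173))
square_collar 2 0.034 (array([ 0.5295, -0.0433,  0.3   ]), np.float64(0.305))
round_collar 2 0.02 (array([0.5678, 0.0596, 0.023 ]), np.float64(0.215))
round_collar 2 0.034 (array([0.5662, 0.0593, 0.0377]), np.float64(0.356))
jaw (array([0.47024003, 0.29304675, 0.03586152]), np.float64(0.1580064265558997))
```

View pics/fit2.png

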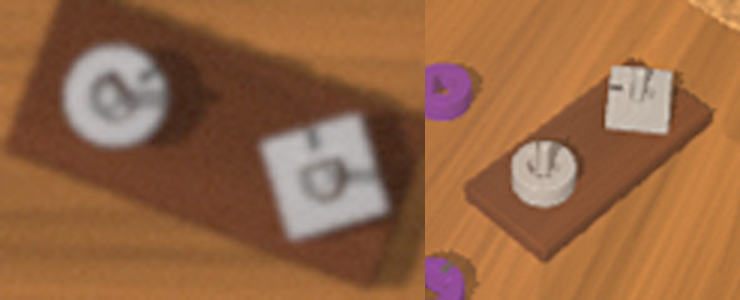

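View pics/top4.png

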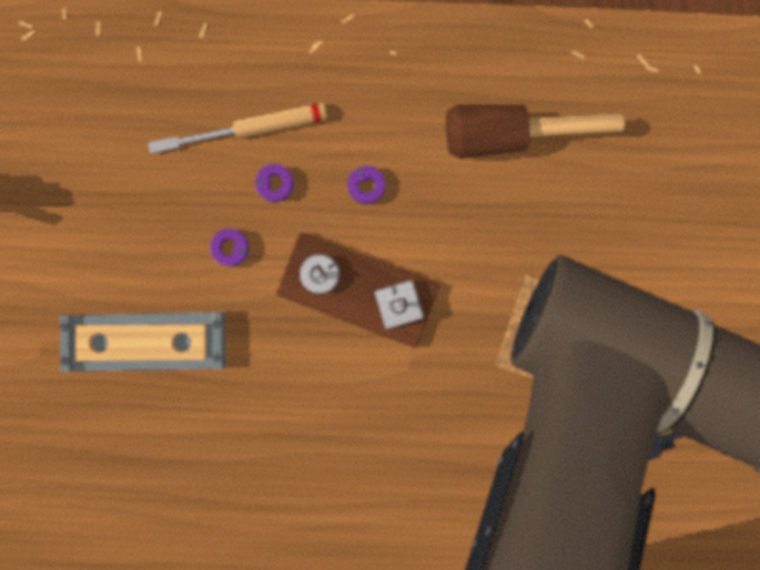

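Both collars fit the fully-home height clearly better than the on-the-key height. The jaw lies centred, and the mallet and gouge are where they were.

```bash
python3 -c "
from station import arm; print(arm.job_done())"
```

```text
the job is handed in; nothing more can be done
None
```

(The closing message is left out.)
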